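Find the loose cover panel and push it open

TASK

Three of the four identical steel panels in the grey box are blocked underneath and one is free to rock. Press the panels with closed fingertips on their yellow stripes, without forcing those that hold, until you find the one that rocks, then push its yellow end down until the panel stands open by 45 degrees or more, leave it open and draw clear. Grasp nothing, and leave the bottle, scale, dish and jar where they stand.

Things in the scene. Friction and masses are not known exactly. Their poses are not given: they have to be found in the camera images.
- housing: Grey box fixed to the bench, 240 (x) x 405 (y) mm, level deck 100 mm above the bench. Origin: on the bench below the middle of the row of panels; x (level, away from the robot, turned up to 13 deg) points from the yellow to the plain ends, y along the row; it spans x -90 to +150 mm. Under the panels are hollow cells 90 mm wide and over 80 mm deep, all but one filled by hidden rubber-topped blocks.
- panel_1_press (a point): Middle of the yellow stripe on top of steel panel 1: box x -48, y -142.5 mm, 100 mm above the bench when shut; it moves with the panel. The panels look alike: 140 (box x) x 84 x 5 mm, flush with the deck, 2 mm gap all round, pivoting on a pin along box y across their middle, 48 mm from here, 97.5 mm above the bench.
- panel_1 (a joint): Tilt of panel 1, rad: 0 shut and flush; positive: yellow end down in the box, plain end up; stop at 1.0. Pressed on the stripe, a blocked panel gives 1.5 mm, then resists at some 10 N/mm (stays under 0.15 rad); the free one turns at 2 to 4 N (more, up to 10 N, when steep), and its stiff pin holds it where it is left. Plain ends pressed stop within 3 mm on every panel.
- panel_2_press (a point): Middle of the yellow stripe on top of steel panel 2: box x -48, y -47.5 mm, 100 mm above the bench when shut; it moves with the panel. The panels look alike: 140 (box x) x 84 x 5 mm, flush with the deck, 2 mm gap all round, pivoting on a pin along box y across their middle, 48 mm from here, 97.5 mm above the bench.
- panel_2 (a joint): Tilt of panel 2, rad: 0 shut and flush; positive: yellow end down in the box, plain end up; stop at 1.0. Pressed on the stripe, a blocked panel gives 1.5 mm, then resists at some 10 N/mm (stays under 0.15 rad); the free one turns at 2 to 4 N (more, up to 10 N, when steep), and its stiff pin holds it where it is left. Plain ends pressed stop within 3 mm on every panel.
- panel_3_press (a point): Middle of the yellow stripe on top of steel panel 3: box x -48, y 47.5 mm, 100 mm above the bench when shut; it moves with the panel. The panels look alike: 140 (box x) x 84 x 5 mm, flush with the deck, 2 mm gap all round, pivoting on a pin along box y across their middle, 48 mm from here, 97.5 mm above the bench.
- panel_3 (a joint): Tilt of panel 3, rad: 0 shut and flush; positive: yellow end down in the box, plain end up; stop at 1.0. Pressed on the stripe, a blocked panel gives 1.5 mm, then resists at some 10 N/mm (stays under 0.15 rad); the free one turns at 2 to 4 N (more, up to 10 N, when steep), and its stiff pin holds it where it is left. Plain ends pressed stop within 3 mm on every panel.
- panel_4_press (a point): Middle of the yellow stripe on top of steel panel 4: box x -48, y 142.5 mm, 100 mm above the bench when shut; it moves with the panel. The panels look alike: 140 (box x) x 84 x 5 mm, flush with the deck, 2 mm gap all round, pivoting on a pin along box y across their middle, 48 mm from here, 97.5 mm above the bench.
- panel_4 (a joint): Tilt of panel 4, rad: 0 shut and flush; positive: yellow end down in the box, plain end up; stop at 1.0. Pressed on the stripe, a blocked panel gives 1.5 mm, then resists at some 10 N/mm (stays under 0.15 rad); the free one turns at 2 to 4 N (more, up to 10 N, when steep), and its stiff pin holds it where it is left. Plain ends pressed stop within 3 mm on every panel.
- bottle_mid (a point): Bystander: amber bottle, 60 mm diameter, 130 mm high, standing on the bench to the left of the box. Point: its centre, half-way up.
- scale_mid (a point): Bystander: flat grey pocket scale, 100 x 130 x 19 mm, on the bench to the right of the box. Point: its middle, 8 mm above its underside.
- dish_mid (a point): Bystander: white weighing dish, 70 x 70 x 22 mm, standing on the scale. Point: its centre, half-way up.
- jar_mid (a point): Bystander: small white jar, 40 mm diameter, 45 mm high, standing on the deck of the box beyond the panels' plain ends. Point: its centre, half-way up.

How it is judged:
By the outcome, as a careful person would: the job done as asked, in the order asked, and still so for the second after the job is handed in, with the robot touching nothing.
It also fails if it takes over 48 s, if anything falls off the work surface, if the arm or the gripper's body presses on something with over 40 N, if the wrist force passes 120 N, or if a joint passes its speed limit or range.

ROBOT

A 7-joint arm with a two-finger parallel gripper is mounted at the origin on the work surface. World frame = base frame: x ahead of the robot, y to its left, z up, the work surface at z = 0. Lengths are in m, angles in rad, forces in N, time in s.
With the tool pointing down it reaches from about 0.425 to 0.925 m from the base axis. Payload 6.8 kg.
Tool frame: the origin (TCP) lies on the centre line of the jaws, within the pads' length; the fingertips stand 19 mm ahead of it and the grasp point (between the pads) is the TCP (r.tip_extent is the y of the fingertips in the tool frame, in m); y points along the fingers, z is the direction in which the jaws open and shut, and the axes are right-handed (so a half turn about y gives the same grasp; the last joint's range is limited). The gripper opens to 85 mm and grips with 20 to 120 N. Pads are 22 mm wide; open, the fingers measure 114 mm over their backs; the gripper's body (76 mm by 85 mm) begins 54 mm behind the grasp point. The pads swing forward as they close: fully open they stand 13 mm farther back than shut.
Start: joints at [-1.355, 0.477, 0.022, 1.555, -0.011, 1.109, -0.083], TCP at [0.215, 0.64, 0.25] pointing down, gripper open.
Joint ranges: [-2.96, 2.96], [-0.34, 2.1], [-1.41, 1.46], [0.24, 2.44], [-1.37, 4.51], [0.17, 1.92], [-2.96, 2.96]. Speed limits (rad/s): [2.39, 2.39, 3.14, 3.14, 3.14, 3.14, 3.14].

INTERFACE

Orientations are given as a rotation vector (axis times angle).
In Python, from bench import r gives the robot as it stands. The module is installed in compiled form; this text tells all that it offers.
- The arm moves only by the tool jog_arm, never from a script. Its argument "motion" is a list of rows, each a list of 3 entries, a list of its own where there are three numbers: the opening, from 0 (shut) to 1 (fully open), then the shift along the tool's x, y, z in m, then the turn, a rotation vector about the tool's x, y, z in degrees. A call has 1 to 10 rows; each row shifts and turns the commanded pose from where the row before left it, along the tool's axes as they then stand; what a row does not reach is not made up. A row lasts 1/12 s, in which the tool goes at most 41.7 mm and 7.16 degrees, less where a joint would pass 70% of its speed; a pose out of reach is approached as far as the arm can. A call with a gripper value outside its range is refused whole. The fingers move at their own pace and stop on an object; "force" is the grip in N (left out, the last holds). Time passes only in rows, so rows that do not move let the fingers close. It gives the time, the measured TCP pose, the force and the opening at its end, in the units of the state.
- r.get_obs(): the state, without advancing time (a new reading comes with each control period).
- r.grab_frame(name): name is "side" or "top"; returns a dict with "image" (384x512x3 uint8, red, green, blue), "range_z" (384x512 float32, m along the optical axis (not along the pixel's ray), 0 where there is no reading), "fx", "fy", "cx", "cy" (pixels), "xyz" and "orientation" of the camera in the world. Camera axes: x right, y down, z forward; pixel columns grow to the right and rows downward; lengths in m; the calibration is good to about 2 mm. A picture is of the moment at which its call begins.
- r.hand_in(): hands the job in, once; it reports no verdict.
The state is a dict: "clock": time; "joints": joint angles; "qvel": joint speeds; "tau": joint torques, N m; "tcp_pos": TCP position; "orientation": TCP orientation; "contact_force": force on the tool from outside, world axes, zero at the start; "moment": the same for the moment, N m; "grip_width": finger opening in m.
Only numpy, scipy, OpenCV 4.12 (cv2) and the standard library are available. Lean on these libraries where they do the work, as an engineer would, in place of code of your own. Each camera call takes 0.05 s, during which the arm holds its last target.

## Working session

There is one attempt and no reset: what is moved stays moved. The work goes in short steps, Python scripts to look and compute and a tool call to move; the robot and the scene stay as the last step left them, time stands still between calls to the robot, and variables do not carry over. Pictures are saved under pics/ and viewed, and the job is handed in when it is done.

Besides the shell and the picture viewer there is one more tool, called after "Call:" as name(argument=value, ...), one argument or row to a line, values as JSON. jog_arm: Moves the arm, as the interface text tells. Its arguments: {"type":"object","properties":{"motion":{"type":"array","items":{"type":"array"}},"force":{"type":"number"}},"required":["motion"]}

```bash
mkdir -p pics; python3 - <<'E'
from bench import r
import cv2,numpy as np,pickle
o=r.get_obs();print(o, r.tip_extent)
for n in("top","side"):
    f=r.grab_frame(n);pickle.dump(f,open(n+".pkl","wb"))
    cv2.imwrite(f"pics/{n}0.png",f["image"][:,:,::-1]);print(n,f["fx"],f["cx"],f["cy"],f["xyz"],f["orientation"])
E
```

```text
{'clock': 0.0, 'joints': array([-1.355078  ,  0.47779193,  0.02232837,  1.556482  , -0.01153097,
        1.10927123, -0.0830893 ]), 'qvel': array([-0.00139853,  0.00190372, -0.00061343, -0.00262598,  0.001122  ,
        0.00146724, -0.00059021]), 'tau': array([ 2.47693833e-04, -5.96447468e+01,  1.60791434e+00, -2.81201237e+01,
        1.24399815e-02,  9.36288794e-03, -1.64868482e-05]), 'tcp_pos': array([0.21459515, 0.63938268, 0.24931802]), 'orientation': array([-1.55763727,  0.25431809, -0.25401497]), 'contact_force': array([ 0.23360385, -0.21178406,  0.4556094 ]), 'moment': array([ 0.00559321, -0.01918875,  0.00284171]), 'grip_width': 0.08543358015958996} 0.019
top 495.0540591417571 249.46820418439307 186.23354403273817 [0.29142894 0.00346594 1.35891527] [-2.04134212  2.17237847 -0.23796564]
side 465.10115962095404 251.21096014469248 188.5347064766272 [-0.00349908 -0.7433617   0.95687194] [-2.18148987  0.76005912 -0.33089329]
```

View pics/top0.png

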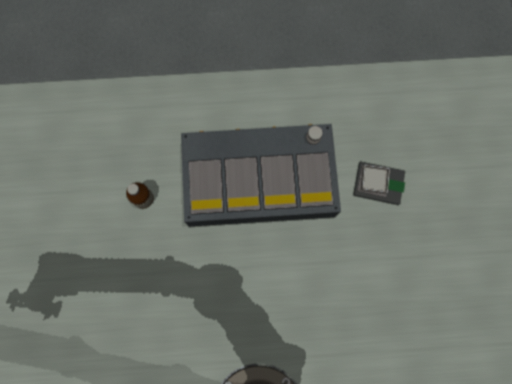

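View pics/side0.png

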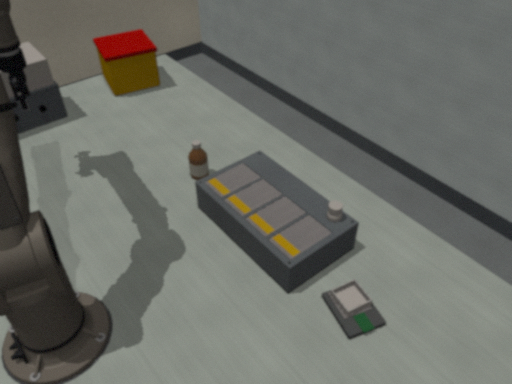

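The top view shows yellow stripes at about (206,205), (243,202), (280,200) and (316,198). The bottle is at left (138,193), the scale at right (380,183) and the jar at (315,133). Next I'll turn these into world positions.

```bash
cat > h.py <<'E'
import numpy as np,cv2,pickle
from scipy.spatial.transform import Rotation as R
def w(f,u,v,z=None):
    d=np.array([(u-f["cx"])/f["fx"],(v-f["cy"])/f["fy"],1.]);M=R.from_rotvec(f["orientation"]).as_matrix()
    d=M@d;c=np.array(f["xyz"])
    if z is None: return c+d*f["range_z"][int(round(v)),int(round(u))]
    return c+d*(z-c[2])/d[2]
def stripes(f,z=.1):
    h=cv2.cvtColor(f["image"],cv2.COLOR_RGB2HSV)
    m=cv2.inRange(h,(20,140,90),(32,255,255))
    n,l,s,c=cv2.connectedComponentsWithStats(m)
    return [(s[i,4],c[i],w(f,*c[i],z),w(f,*c[i])) for i in range(1,n) if 60<s[i,4]<900]
E
python3 - <<'E'
from h import *
np.set_printoptions(precision=4,suppress=True)
for n in("top","side"):
    f=pickle.load(open(n+".pkl","rb"));print(n)
    S=stripes(f)
    for s in S:print(s)
f=pickle.load(open("top.pkl","rb"))
for p in [(138,193),(375,180),(315,133)]:print(w(f,*p))
o=R.from_rotvec([-1.55763727,  0.25431809, -0.25401497]).as_matrix();print(o)
E
```

```text
top
(np.int32(262), array([315.9466, 196.7061]), array([ 0.5333, -0.1826,  0.1   ]), array([ 0.5332, -0.1825,  0.1003]))
(np.int32(264), array([279.4848, 199.0682]), array([ 0.533 , -0.0877,  0.1   ]), array([ 0.5334, -0.0879,  0.0976]))
(np.int32(271), array([242.738 , 201.4613]), array([0.5326, 0.0076, 0.1   ]), array([0.5328, 0.0076, 0.0989]))
(np.int32(266), array([206.406 , 203.7218]), array([0.5325, 0.1017, 0.1   ]), array([0.2914, 0.0035, 1.3589]))
side
(np.int32(147), array([106.1837,  71.6122]), array([0.5836, 0.9533, 0.1   ]), array([0.5968, 0.9914, 0.0807]))
(np.int32(135), array([218.7333, 185.9111]), array([0.5313, 0.1025, 0.1   ]), array([0.5331, 0.1053, 0.0972]))
(np.int32(158), array([239.1456, 203.8354]), array([0.5316, 0.007 , 0.1   ]), array([0.5315, 0.0068, 0.1002]))
(np.int32(188), array([261.4574, 223.3245]), array([ 0.5321, -0.0881,  0.1   ]), array([ 0.533 , -0.0869,  0.0985]))
(np.int32(215), array([285.7302, 244.6512]), array([ 0.5323, -0.1826,  0.1   ]), array([ 0.5323, -0.1826,  0.1   ]))
[0.5708 0.2769 0.105 ]
[ 0.5854 -0.3621  0.0211]
[ 0.6902 -0.1881  0.1487]
[[ 0.948  -0.0005  0.3182]
 [-0.3182 -0.0018  0.948 ]
 [ 0.0001 -1.     -0.0018]]
```

Both cameras agree. The box is square to the world (yaw about 0), with the stripes at x≈0.5325 and y≈-0.1826, -0.088, 0.007 and 0.102. I'll square the tool, shut the fingers and travel high towards panel 4.

Call:
jog_arm(
  motion=[
    [0,[0,0,0],[0,-6.2,0]],
    [0,[0,0,0],[0,-6.2,0]],
    [0,[0,0,0],[0,-6.2,0]],
    [0,[0.016,0,-0.027],[0,0,0]],
    [0,[0.016,0,-0.027],[0,0,0]],
    [0,[0.016,0,-0.027],[0,0,0]],
    [0,[0.016,0,-0.027],[0,0,0]],
    [0,[0.016,0,-0.027],[0,0,0]],
    [0,[0.016,0,-0.027],[0,0,0]],
    [0,[0.016,0,-0.027],[0,0,0]],
  ],
  force=20,
)

```text
clock: 0.93
tcp_pos: [0.3274, 0.4493, 0.25]
orientation: [-1.571, -0.0, 0.001]
contact_force: [0.6, 0.3, 0.2]
grip_width: 0.0002
```

Call:
jog_arm(
  motion=[
    [0,[0.0205,0,-0.0347],[0,0,0]],
    [0,[0.0205,0,-0.0347],[0,0,0]],
    [0,[0.0205,0,-0.0347],[0,0,0]],
    [0,[0.0205,0,-0.0347],[0,0,0]],
    [0,[0.0205,0,-0.0347],[0,0,0]],
    [0,[0.0205,0,-0.0347],[0,0,0]],
    [0,[0.0205,0,-0.0347],[0,0,0]],
    [0,[0.0205,0,-0.0347],[0,0,0]],
    [0,[0.0205,0,-0.0347],[0,0,0]],
    [0,[0.0205,0,-0.0347],[0,0,0]],
  ],
)

```text
clock: 1.77
tcp_pos: [0.5326, 0.1023, 0.2502]
orientation: [-1.571, -0.001, 0.001]
contact_force: [0.9, 0.8, 0.5]
grip_width: -0.0003
```

Call:
jog_arm(
  motion=[
    [0,[0,0.03,0],[0,0,0]],
    [0,[0,0.03,0],[0,0,0]],
    [0,[0,0.03,0],[0,0,0]],
    [0,[0,0.02,0],[0,0,0]],
    [0,[0,0,0],[0,0,0]],
    [0,[0,0,0],[0,0,0]],
  ],
)

```text
clock: 2.27
tcp_pos: [0.5315, 0.104, 0.1396]
orientation: [-1.572, 0.001, 0.003]
contact_force: [0.1, 0.6, 0.6]
grip_width: -0.0001
```

```bash
python3 - <<'E'
from bench import r
import cv2
f=r.grab_frame("side");cv2.imwrite("pics/s1.png",cv2.resize(f["image"][120:300,150:380,::-1],None,fx=3,fy=3))
for i in range(3):
    o=r.get_obs();print(o["tcp_pos"],o["contact_force"])
E
```

```text
[0.53253364 0.10426176 0.14087765] [0.10184754 0.33105268 0.13792378]
[0.53253364 0.10426176 0.14087765] [0.10184754 0.33105268 0.13792378]
[0.53253364 0.10426176 0.14087765] [0.10184754 0.33105268 0.13792378]
```

View pics/s1.png

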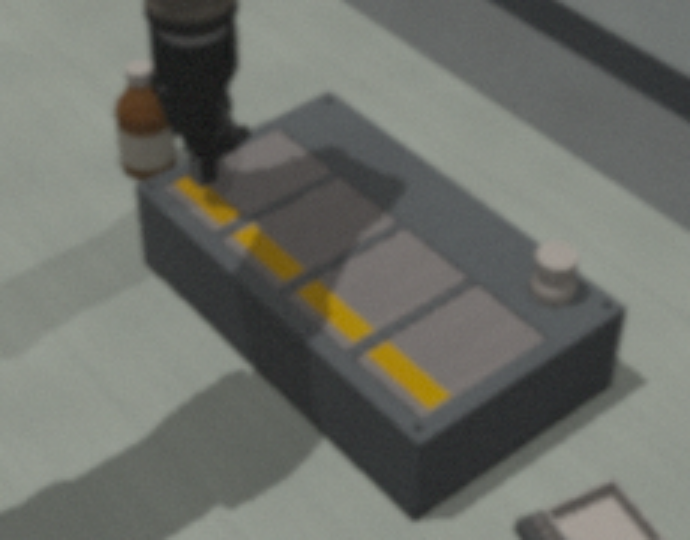

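The fingertips are over the middle of stripe 4 (side crop around (208,185)). I'll descend to near contact and press gently.

Call:
jog_arm(
  motion=[
    [0,[0,0.008,0],[0,0,0]],
    [0,[0,0.006,0],[0,0,0]],
    [0,[0,0.004,0],[0,0,0]],
    [0,[0,0.001,0],[0,0,0]],
    [0,[0,0.001,0],[0,0,0]],
    [0,[0,0.001,0],[0,0,0]],
    [0,[0,0,0],[0,0,0]],
    [0,[0,0,0],[0,0,0]],
  ],
)

```text
clock: 2.98
tcp_pos: [0.5323, 0.1042, 0.1194]
orientation: [-1.571, -0.001, 0.0]
contact_force: [-0.4, -0.1, -0.2]
grip_width: 0.0001
```

Call:
jog_arm(
  motion=[
    [0,[0,0.001,0],[0,0,0]],
    [0,[0,0,0],[0,0,0]],
  ],
)

```text
clock: 3.15
tcp_pos: [0.5324, 0.1042, 0.1185]
orientation: [-1.571, -0.001, 0.0]
contact_force: [-0.5, -1.2, 2.1]
grip_width: -0.0001
```

Call:
jog_arm(
  motion=[
    [0,[0,0.001,0],[0,0,0]],
    [0,[0,0,0],[0,0,0]],
  ],
)

```text
clock: 3.32
tcp_pos: [0.5323, 0.1042, 0.1174]
orientation: [-1.571, -0.001, 0.0]
contact_force: [-0.7, 0.1, 2.5]
grip_width: -0.0001
```

Call:
jog_arm(
  motion=[
    [0,[0,0.001,0],[0,0,0]],
    [0,[0,0,0],[0,0,0]],
  ],
)

```text
clock: 3.48
tcp_pos: [0.5324, 0.1043, 0.1163]
orientation: [-1.571, -0.001, 0.0]
contact_force: [-0.4, -0.4, 1.8]
grip_width: 0.0002
```

Call:
jog_arm(
  motion=[
    [0,[0,0.0005,0],[0,0,0]],
    [0,[0,0,0],[0,0,0]],
  ],
)

```text
clock: 3.65
tcp_pos: [0.5323, 0.1042, 0.1158]
orientation: [-1.571, -0.001, 0.0]
contact_force: [-0.2, -0.6, 3.3]
grip_width: -0.0
```

Call:
jog_arm(
  motion=[
    [0,[0,0.001,0],[0,0,0]],
    [0,[0,0,0],[0,0,0]],
  ],
)

```text
clock: 3.82
tcp_pos: [0.5324, 0.1042, 0.1147]
orientation: [-1.571, -0.001, 0.0]
contact_force: [0.2, 0.2, 2.3]
grip_width: 0.0002
```

Call:
jog_arm(
  motion=[
    [0,[0,0.001,0],[0,0,0]],
    [0,[0,0,0],[0,0,0]],
  ],
)

```text
clock: 3.98
tcp_pos: [0.5324, 0.1042, 0.1137]
orientation: [-1.571, -0.001, 0.0]
contact_force: [0.7, 0.3, 1.3]
grip_width: 0.0
```

Call:
jog_arm(
  motion=[
    [0,[0,0.001,0],[0,0,0]],
    [0,[0,0,0],[0,0,0]],
  ],
)

```text
clock: 4.15
tcp_pos: [0.5324, 0.1042, 0.1127]
orientation: [-1.571, -0.001, 0.0]
contact_force: [-0.1, 0.1, 2.1]
grip_width: -0.0
```

Panel 4 has gone down about 6 mm at around 2 N, so it is the free one. I'll keep pushing straight down and watch the force.

Call:
jog_arm(
  motion=[
    [0,[0,0.003,0],[0,0,0]],
    [0,[0,0.003,0],[0,0,0]],
    [0,[0,0.003,0],[0,0,0]],
    [0,[0,0.003,0],[0,0,0]],
    [0,[0,0,0],[0,0,0]],
  ],
)

```text
clock: 4.57
tcp_pos: [0.5315, 0.1041, 0.0999]
orientation: [-1.571, 0.001, 0.002]
contact_force: [1.5, 0.4, 0.5]
grip_width: -0.0002
```

Call:
jog_arm(
  motion=[
    [0,[0,0.003,0],[0,0,0]],
    [0,[0,0.003,0],[0,0,0]],
    [0,[0,0.003,0],[0,0,0]],
    [0,[0,0,0],[0,0,0]],
  ],
)

```text
clock: 4.9
tcp_pos: [0.5314, 0.1041, 0.0909]
orientation: [-1.571, 0.001, 0.002]
contact_force: [-0.4, 0.1, -0.1]
grip_width: -0.0002
```

```bash
python3 - <<'E'
from bench import r
import cv2
f=r.grab_frame("side");cv2.imwrite("pics/s2.png",cv2.resize(f["image"][120:300,150:380,::-1],None,fx=3,fy=3))
o=r.get_obs();print(o["tcp_pos"],o["contact_force"])
E
```

```text
[0.53126993 0.10403704 0.09101245] [-1.17642698 -0.37503376 -0.74647803]
```

View pics/s2.png

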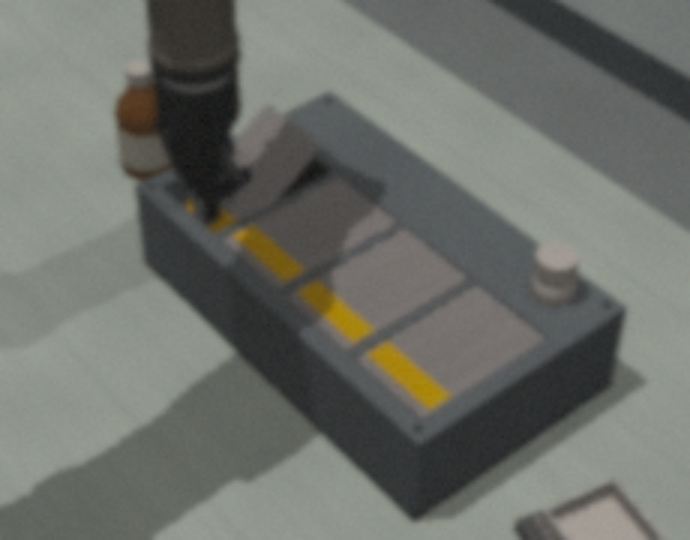

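The picture shows panel 4 tilting, with its plain end raised at about (270,125) in the crop. Continuing.

Call:
jog_arm(
  motion=[
    [0,[0,0.002,0],[0,0,0]],
    [0,[0,0.002,0],[0,0,0]],
    [0,[0,0.002,0],[0,0,0]],
    [0,[0,0,0],[0,0,0]],
  ],
)

```text
clock: 5.28
tcp_pos: [0.5318, 0.1042, 0.0854]
orientation: [-1.571, -0.0, 0.001]
contact_force: [0.2, 0.2, 0.4]
grip_width: 0.0
```

Call:
jog_arm(
  motion=[
    [0,[0,0.002,0],[0,0,0]],
    [0,[0,0.002,0],[0,0,0]],
    [0,[0,0.002,0],[0,0,0]],
    [0,[0,0,0],[0,0,0]],
  ],
)

```text
clock: 5.62
tcp_pos: [0.5318, 0.1041, 0.0793]
orientation: [-1.571, 0.0, 0.001]
contact_force: [0.1, 0.3, -0.2]
grip_width: -0.0002
```

```bash
python3 - <<'E'
from bench import r
import cv2,pickle
for n in("side","top"):
    f=r.grab_frame(n);pickle.dump(f,open(n+"3.pkl","wb"))
    c=f["image"][120:300,150:380] if n=="side" else f["image"][100:260,100:360]
    cv2.imwrite(f"pics/{n}3.png",cv2.resize(c[:,:,::-1],None,fx=3,fy=3))
o=r.get_obs();print(o["tcp_pos"],o["contact_force"])
E
```

```text
[0.53178586 0.10409703 0.07939781] [-0.77565342  0.53347014  0.14130083]
```

View pics/side3.png

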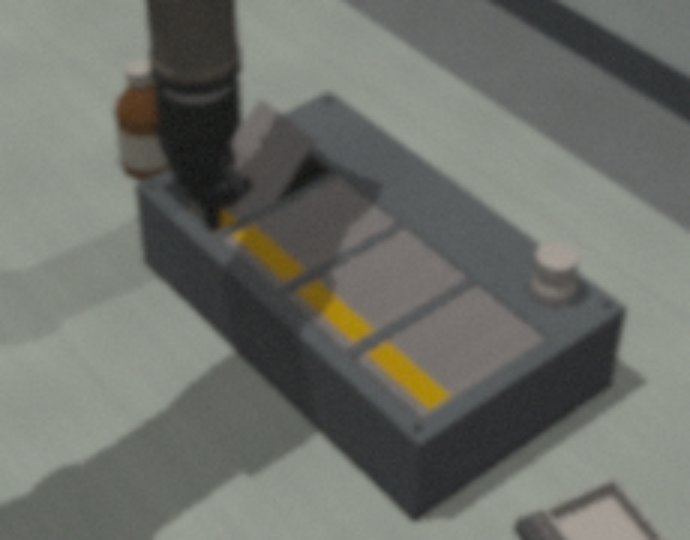

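View pics/top3.png

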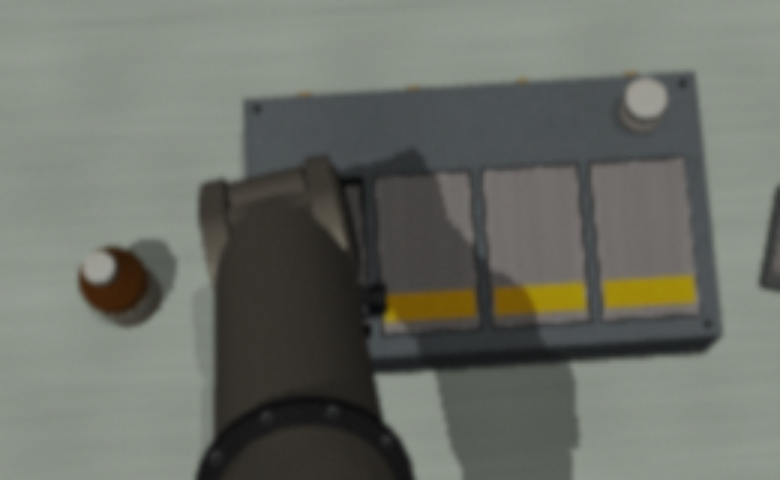

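```bash
cat >> h.py <<'E'
def tilt(f,yr=(.07,.14),xr=(.585,.64)):
    v,u=np.mgrid[0:384,0:512];z=f["range_z"];M=R.from_rotvec(f["orientation"]).as_matrix()
    P=np.stack([(u-f["cx"])/f["fx"]*z,(v-f["cy"])/f["fy"]*z,z],-1)@M.T+np.array(f["xyz"])
    m=(z>0)&(P[...,1]>yr[0])&(P[...,1]<yr[1])&(P[...,0]>xr[0])&(P[...,0]<xr[1])&(P[...,2]>.09)&(P[...,2]<.17)
    Q=P[m];print(len(Q),Q[:,0].min(),Q[:,0].max(),Q[:,2].min(),Q[:,2].max())
    for _ in range(3):
        a,*_=np.linalg.lstsq(np.c_[Q,][:,:2]@np.eye(2)if 0 else np.c_[Q[:,0],Q[:,1],np.ones(len(Q))],Q[:,2],rcond=None)
        e=Q[:,2]-np.c_[Q[:,0],Q[:,1],np.ones(len(Q))]@a;Q=Q[abs(e)<max(.004,1.5*e.std())]
    print(len(Q),e.std(),"slope deg",np.degrees(np.arctan(a[0])),a)
    return Q
E
python3 - <<'E'
from h import *
f=pickle.load(open("side3.pkl","rb"))
for xr in((.585,.64),(.59,.625)):tilt(f,xr=xr)
for p in [(232,158),(238,165),(245,160),(236,175),(230,180)]:print(p,w(f,*p))
E
```

```text
390 0.5857278348618935 0.6302154998512082 0.1017427467037384 0.15375092445154803
315 0.002022946891724189 slope deg 44.96460116685319 [ 0.99876511  0.01266511 -0.47932775]
327 0.5900739047711608 0.6249113641422649 0.10370709809863643 0.15375092445154803
263 0.0020425271648840566 slope deg 46.071309386451816 [ 1.03811282  0.0139016  -0.50322394]
(232, 158) [ 0.713741    0.29380277 -0.00189209]
(238, 165) [0.61271651 0.11897646 0.12478253]
(245, 160) [0.6242457  0.09995907 0.14879144]
(236, 175) [0.59199829 0.10172966 0.10908444]
(230, 180) [0.5368308  0.05245184 0.15164506]
```

The panel is at about 45–47°. A little more push will give some margin, still short of the 57° stop.

Call:
jog_arm(
  motion=[
    [0,[0,0.0015,0],[0,0,0]],
    [0,[0,0.0015,0],[0,0,0]],
    [0,[0,0,0],[0,0,0]],
  ],
)

```text
clock: 5.97
tcp_pos: [0.5321, 0.1042, 0.0766]
orientation: [-1.571, -0.0, 0.001]
contact_force: [-0.7, -0.1, 0.6]
grip_width: -0.0001
```

Call:
jog_arm(
  motion=[
    [0,[0,0.0015,0],[0,0,0]],
    [0,[0,0.0015,0],[0,0,0]],
    [0,[0,0,0],[0,0,0]],
  ],
)

```text
clock: 6.22
tcp_pos: [0.532, 0.1042, 0.0735]
orientation: [-1.571, -0.0, 0.001]
contact_force: [0.3, 0.4, 0.3]
grip_width: -0.0001
```

```bash
python3 - <<'E'
from bench import r
from h import *
f=r.grab_frame("side")
for xr in((.585,.64),(.59,.62)):tilt(f,xr=xr)
o=r.get_obs();print(o["tcp_pos"],o["contact_force"])
E
```

```text
388 0.5852794684745228 0.627918282526495 0.10016815703884663 0.15419885423565538
296 0.002001247238381208 slope deg 48.77754280865756 [ 1.14138782 -0.00968042 -0.55901248]
302 0.5901476362953488 0.6199161839317738 0.10753010909521832 0.15239373719193017
233 0.002016041978848044 slope deg 49.769799117387656 [ 1.18207578 -0.00836784 -0.58351504]
[0.53196909 0.10416511 0.07350087] [ 0.5841309   0.25985474 -0.13873853]
```

Call:
jog_arm(
  motion=[
    [0,[0,0.001,0],[0,0,0]],
    [0,[0,0.001,0],[0,0,0]],
    [0,[0,0,0],[0,0,0]],
  ],
)

```text
clock: 6.52
tcp_pos: [0.5321, 0.1042, 0.0717]
orientation: [-1.571, -0.001, 0.001]
contact_force: [0.2, -0.3, 0.9]
grip_width: -0.0001
```

Call:
jog_arm(
  motion=[
    [0,[0,-0.003,0],[0,0,0]],
    [0,[0,-0.006,0],[0,0,0]],
    [0,[0,-0.012,0],[0,0,0]],
    [0,[0,-0.02,0],[0,0,0]],
    [0,[0,-0.03,0],[0,0,0]],
    [0,[0,-0.035,0],[0,0,0]],
    [0,[0,-0.035,0],[0,0,0]],
    [0,[0,-0.035,0],[0,0,0]],
    [0,[0,-0.01,0],[0,0,0]],
    [0,[0,0,0],[0,0,0]],
  ],
)

```text
clock: 7.35
tcp_pos: [0.5342, 0.1045, 0.2625]
orientation: [-1.568, -0.006, -0.006]
contact_force: [0.7, 0.6, -0.5]
grip_width: -0.0
```

Call:
jog_arm(
  motion=[
    [0,[-0.018,0,0.03],[0,0,0]],
    [0,[-0.018,0,0.03],[0,0,0]],
    [0,[-0.018,0,0.03],[0,0,0]],
    [0,[-0.018,0,0.03],[0,0,0]],
    [0,[-0.018,0,0.03],[0,0,0]],
    [0,[-0.018,0,0.03],[0,0,0]],
    [0,[-0.018,0,0.03],[0,0,0]],
    [0,[-0.018,0,0.03],[0,0,0]],
    [0,[-0.018,0,0.03],[0,0,0]],
    [0,[0,0,0],[0,0,0]],
  ],
)

```text
clock: 8.18
tcp_pos: [0.3644, 0.3803, 0.2571]
orientation: [-1.569, -0.006, 0.011]
contact_force: [-0.1, 0.2, -0.2]
grip_width: -0.0002
```

```bash
python3 - <<'E'
from bench import r
from h import *
np.set_printoptions(precision=4,suppress=True)
for n in("side","top"):
    f=r.grab_frame(n);c=f["image"][120:340,150:400] if n=="side" else f["image"][100:260,100:420]
    cv2.imwrite(f"pics/{n}4.png",cv2.resize(c[:,:,::-1],None,fx=2.4,fy=2.4))
    for xr in((.585,.64),(.59,.62)):tilt(f,xr=xr)
    for s in stripes(f):print(s[0],s[3])
for p in [(138,193),(375,180),(315,133)]:print(w(f,*p))
o=r.get_obs();print(o["tcp_pos"],o["contact_force"],o["clock"])
E
```

```text
381 0.5850071676494714 0.6269799835156239 0.1037442093101637 0.15489862972308777
301 0.0020468466314120873 slope deg 50.758576637328076 [ 1.2243 -0.0019 -0.6085]
305 0.5900668597521233 0.6197680479379033 0.11064395764673707 0.15489862972308777
250 0.0020897378421863675 slope deg 51.743609021563266 [ 1.2682 -0.0041 -0.6345]
90 [0.5466 0.1176 0.0633]
158 [0.5315 0.0075 0.0999]
186 [ 0.5304 -0.0897  0.1026]
216 [ 0.5324 -0.1827  0.0999]
530 0.585094345280198 0.6264655936929944 0.10262935771840853 0.1567035660279752
402 0.0020091366426076293 slope deg 50.72920384738442 [ 1.223   0.007  -0.6088]
406 0.5900141583952164 0.6199260542129089 0.10798962001568868 0.1545062640315209
321 0.0020215358988765596 slope deg 51.325565814154494 [ 1.2493  0.0178 -0.6255]
262 [ 0.5336 -0.1828  0.0986]
262 [ 0.5322 -0.0874  0.1039]
194 [0.5487 0.1014 0.0594]
270 [0.5324 0.0076 0.1012]
[0.5693 0.2754 0.1115]
[ 0.5857 -0.3625  0.0197]
[ 0.6904 -0.1883  0.1479]
[0.3684 0.3748 0.2569] [-0.0286 -0.1497 -0.0207] 8.2833
```

View pics/side4.png

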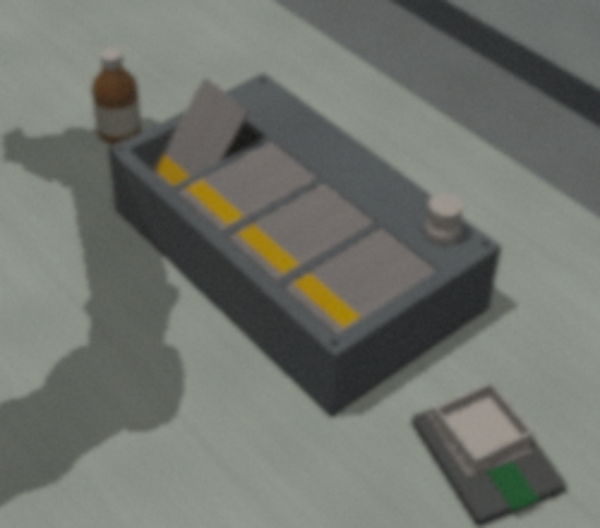

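View pics/top4.png

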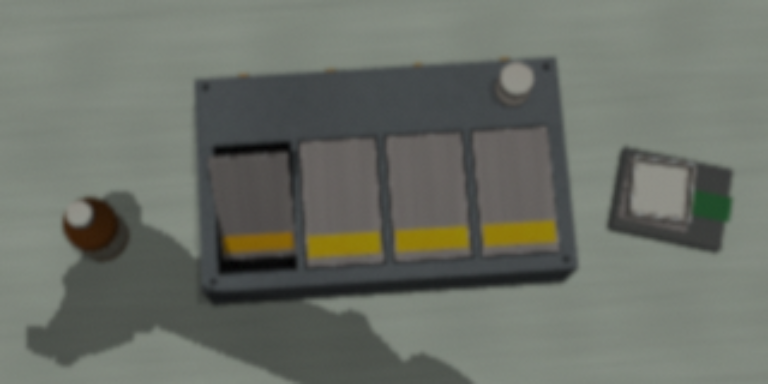

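Both views show panel 4 standing open at about 51°. The other panels are flush, the bottle, scale, dish and jar are in place, and the arm is clear and still. I'll hand it in.

```bash
python3 - <<'E'
from bench import r
print(r.hand_in())
E
```

```text
the job is handed in; nothing more can be done
None
```

Panel 4, the leftmost one next to the bottle, was the free panel, and it now stands open at about 51°, past the 45° asked for. I pressed its yellow stripe first, with shut fingertips. It went down 6 mm at only 2–3 N, so I did not press panels 1 to 3.

I pushed it straight down, stopping in steps to check; none of the force readings at those stops was over about 3.5 N. Then I lifted straight up and drew clear.

**Last checks:**
- **Opening:** measured after the arm was clear, the panel's slope was 50.8–51.7° from the side camera and 50.7–51.3° from the top camera.
- **Other panels:** their stripes still read about 100 mm high, so they are shut and flush. The highest single reading, 104 mm on panel 2, is within the sensor noise.
- **Bystanders:** the jar and dish read within 1 mm of where they started. The bottle's point read 2 mm off across and 6 mm higher. I put that down to depth noise on its round side, since nothing came near it. I did not measure the scale itself, but it looks unmoved in the pictures.
- **Robot:** at hand-in the arm was touching nothing, with a force reading of about 0. The clock was about 8.3 s of the 48 s allowed.

During most of the push the force read close to 0 N at the stops, less than the 2–4 N expected, but the camera slopes confirmed the panel was turning. No check failed.

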